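# Lock a hammer-head anchor into the bench clamping rail

## Task

Set up the brake bench for the next caliper: take the hold-down anchor with the narrow, oblong hammer head, lower its head through the slot of the clamping rail near the middle of the rail, then turn it a quarter turn so that the head lies square across under both lips. Leave it standing upright on the rail's floor, let go of it, and leave the round-headed anchor where it stands.

Things in the scene. Friction and masses are not known exactly. Their poses are not given: they have to be found in the camera images.
- hammer_anchor: Upright anchor standing on its head, 80 mm tall, about 0.24 kg. Origin: centre of the underside, z up. Steel head: oblong, 20 mm along its x, 56 mm along its y, 12 mm high. Round steel neck, 20 mm across, to 50 mm up. On top a flat grey plastic grip, 14 mm thick along x, 40 mm wide along y (parallel to the head), 50 to 80 mm up: pinch it across its 14 mm, along x.
- round_anchor: The other anchor, a bystander: same neck, grip and height, but its head is a round steel disc 56 mm across and 12 mm high, which does not fit the slot. Origin: centre of the underside, z up. Leave it standing where it is.
- rail: Slotted steel channel fixed on the bench, 280 mm long along its y, 82 wide along x, 36 high. Origin: centre of its underside, z up. A slot 32 mm wide runs along y down the middle of its top, closed by 6 mm end plates. Lips beside the slot: 6 mm thick (30 to 36 mm up). Inside it is 74 mm wide; its floor is 4 mm up, leaving 14 mm between a head on the floor and the lips.
There are look-alikes about, which are no part of the job. Of the things shaped like the hammer_anchor, the bare steel one is meant.

How it is judged:
By the outcome, as a careful person would: the job done as asked, in the order asked, and still so for the second after the job is handed in, with the robot touching nothing.
It also fails if it takes over 45 s, if anything falls off the work surface, if the arm or the gripper's body presses on something with over 40 N, if the wrist force passes 120 N, or if a joint passes its speed limit or range.

## Robot

A 7-joint arm with a two-finger parallel gripper is mounted at the origin on the work surface. World frame = base frame: x ahead of the robot, y to its left, z up, the work surface at z = 0. Lengths are in m, angles in rad, forces in N, time in s.
With the tool pointing down it reaches from about 0.4 to 0.85 m from the base axis. Payload 10.4 kg.
Tool frame: the origin (TCP) lies between the finger pads; the fingertips stand 8 mm ahead of it and the grasp point (between the pads) lies 11 mm behind it; z points along the fingers, x is the direction in which the jaws open and shut, and the axes are right-handed (so a half turn about z gives the same grasp; the last joint's range is limited). The gripper opens to 87 mm and grips with 3 to 60 N. Pads are 19 mm wide; open, the fingers measure 117 mm over their backs; the gripper's body (75 mm by 190 mm) begins 51 mm behind the grasp point.
Start: joints at [1.141, 0.332, -0.065, 1.46, 0.022, 1.35, -0.088], TCP at [0.247, -0.574, 0.231] pointing down, gripper open.
Joint ranges: [-2.6, 2.6], [-0.5, 2.12], [-1.47, 1.34], [0.16, 2.42], [-1.27, 4.41], [0.06, 2.06], [-2.6, 2.6]. Speed limits (rad/s): [2.22, 2.22, 2.79, 2.79, 3.14, 3.14, 3.14].

## Interface

Orientations are given as a unit quaternion [x, y, z, w].
In Python, from bench import r, viewer gives the robot as it stands.
- The arm moves only by the tool apply_moves, never from a script. Its argument "increments" is a list of rows, each an object with "grip": the closure in counts, from 0 (fully open) to 255 (shut); "xyz": the shift along the tool's x, y, z in mm, a list of three; "rotation": the turn, a rotation vector about the tool's x, y, z in degrees, a list of three. A call has 1 to 5 rows; each row is the pose to reach, as a shift and turn from the pose measured when the call began, along the tool's axes at that moment; what a row does not reach only later rows make up. A row lasts 1/8 s, in which the tool goes at most 62.5 mm and 10.7 degrees, less where a joint would pass 70% of its speed; a pose out of reach is approached as far as the arm can. A call with a gripper value outside its range is refused whole. The fingers move at their own pace and stop on an object; "squeeze" is the grip in N (left out, the last holds). Time passes only in rows, so rows that repeat a pose let the fingers close. It gives the time, the measured TCP pose, the force and the opening at its end, in the units of the state.
- r.read_state(): the state, without advancing time (a new reading comes with each control period).
- viewer.camera(name): name is "scene" or "top" or "wrist"; returns a dict with "img" (400x640x3 uint8, blue, green, red), "range_z" (400x640 float32, m along the optical axis (not along the pixel's ray), 0 where there is no reading), "vertical_fov" (degrees; the focal length in pixels is half the picture's height over the tangent of half this angle, whatever the lens; pixels are square), "cx", "cy" (the principal point, pixels), "D" ([k1, k2, p1, p2, k3] as OpenCV has them; the pictures are not rectified), "rvec" (rotation vector, rad) and "tvec" (3), from world to camera coordinates, as OpenCV has them. Camera axes: x right, y down, z forward; pixel columns grow to the right and rows downward; lengths in m; the calibration is good to about 2 mm. A picture is of the moment at which its call begins.
- r.close_job(): hands the job in, once; it reports no verdict.
The state is a dict: "time": time; "joint_positions": joint angles; "joint_vel": joint speeds; "joint_torque": joint torques, N m; "ee_pos": TCP position; "eef_rot": TCP orientation; "ft_force": force on the tool from outside, world axes, zero at the start; "torque": the same for the moment, N m; "width": finger opening in m.
Only numpy, scipy, OpenCV 4.12 (cv2) and the standard library are available. Lean on these libraries where they do the work, as an engineer would, in place of code of your own. Each camera call takes 0.05 s, during which the arm holds its last target.

## Working session

There is one attempt and no reset: what is moved stays moved. The work goes in short steps, Python scripts to look and compute and a tool call to move; the robot and the scene stay as the last step left them, time stands still between calls to the robot, and variables do not carry over. Pictures are saved under pics/ and viewed, and the job is handed in when it is done.

Besides the shell and the picture viewer there is one more tool, called as a command line: name --argument value ..., lists and objects as JSON in quotes. apply_moves: Moves the arm, as the interface text tells. Its arguments: {"type":"object","properties":{"increments":{"type":"array","items":{"type":"object","properties":{"grip":{"type":"number"},"xyz":{"type":"array","items":{"type":"number"}},"rotation":{"type":"array","items":{"type":"number"}}}}},"squeeze":{"type":"number"}},"required":["increments"]}

```bash
ls; mkdir -p pics; cat > h.py <<'E'
import numpy as np, cv2
from bench import r, viewer
def cam(n):
    c=viewer.camera(n); f=200/np.tan(np.radians(c["vertical_fov"])/2)
    c["K"]=np.array([[f,0,c["cx"]],[0,f,c["cy"]],[0,0,1.]]); c["R"]=cv2.Rodrigues(np.array(c["rvec"],float))[0]; c["t"]=np.array(c["tvec"],float).ravel(); c["D"]=np.array(c["D"],float); return c
def ray(c,uv):
    p=cv2.undistortPoints(np.array(uv,float).reshape(-1,1,2),c["K"],c["D"]).reshape(-1,2)
    return np.c_[p,np.ones(len(p))]
def world(c,uv):  # by depth
    uv=np.array(uv).reshape(-1,2); d=np.array([c["range_z"][int(v),int(u)] for u,v in uv])
    return (ray(c,uv)*d[:,None]-c["t"])@c["R"]
def onplane(c,uv,z):
    d=ray(c,uv)@c["R"]; o=-c["R"].T@c["t"]; return o+d*((z-o[2])/d[:,2])[:,None]
def proj(c,P): return cv2.projectPoints(np.array(P,float).reshape(-1,1,3),np.array(c["rvec"],float),c["t"],c["K"],c["D"])[0].reshape(-1,2)
def cloud(c):
    v,u=np.mgrid[0:400,0:640]; W=world(c,np.c_[u.ravel(),v.ravel()]); return W.reshape(400,640,3)
E
python3 - <<'E'
from h import *
import pickle
for n in ["top","scene"]:
    c=cam(n); cv2.imwrite(f"pics/{n}0.png",c["img"]); pickle.dump(c,open(f"{n}0.pkl","wb")); print(n,-c["R"].T@c["t"])
s=r.read_state(); print(s["time"],s["ee_pos"],s["eef_rot"],s["width"],s["ft_force"])
E
```

```text
pics
top [0.47171091 0.11431331 1.12031432]
scene [ 1.17914793 -0.16959931  0.60011886]
0.1 [ 0.24713644 -0.57368865  0.2298324 ] [ 8.35354220e-01 -5.49711658e-01 -5.59133811e-04 -3.28201702e-04] 0.08687447618015014 [ 0.51176773 -0.29344173 -0.31473258]
```

View pics/top0.png

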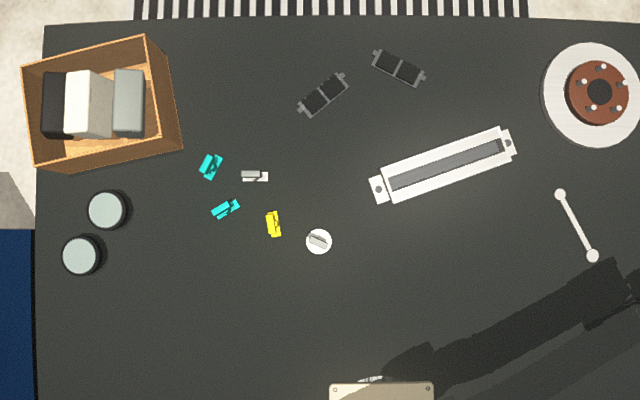

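View pics/scene0.png

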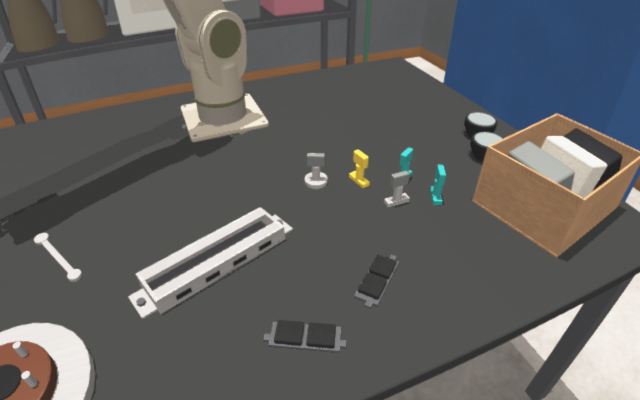

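Anchor-shaped things in the top view: cyan at (210,167) and (226,209), yellow at (273,224), bare steel with an oblong head at (254,176), and steel with a round disc at (318,241). The one at (254,176) fits the description, since it is bare steel with an oblong head. I'll confirm that in enlarged crops and measure it.

```bash
python3 - <<'E'
from h import *
import pickle
t=pickle.load(open("top0.pkl","rb")); s=pickle.load(open("scene0.pkl","rb"))
a=cv2.resize(t["img"][150:265,190:350],None,fx=5,fy=5,interpolation=cv2.INTER_CUBIC)[:500]
b=cv2.resize(s["img"][140:220,290:460],None,fx=4.7,fy=4.7,interpolation=cv2.INTER_CUBIC)
cv2.imwrite("pics/cropA.png",a); cv2.imwrite("pics/cropB.png",b)
cv2.imwrite("pics/cropR.png",cv2.resize(t["img"][115:215,360:525],None,fx=4.8,fy=4.8,interpolation=cv2.INTER_CUBIC))
W=cloud(t)
# rail top: z ~0.036
m=np.zeros((400,640),bool); m[115:215,360:525]=1
z=W[...,2]; print(np.histogram(z[m],bins=np.arange(-.01,.06,.004)))
m=np.zeros((400,640),bool); m[160:190,236:275]=1
print(np.histogram(z[m],bins=np.arange(-.01,.1,.005)))
g=m&(z>.065); print("grip",g.sum(),W[g].mean(0)); 
v,u=np.nonzero(g);print(u.min(),u.max(),v.min(),v.max())
E
```

```text
(array([  13, 1667, 7583, 3449,  564,   84,   21,   27,   27,   21,  444,
       1977,  573,    3,    0,    0,    0]), array([-0.01 , -0.006, -0.002,  0.002,  0.006,  0.01 ,  0.014,  0.018,
        0.022,  0.026,  0.03 ,  0.034,  0.038,  0.042,  0.046,  0.05 ,
        0.054,  0.058]))
(array([  6, 418, 453,  31,  67,  10,   5,   1,   2,   0,   2,   5,   4,
         1,  13,  10,   0,  66,  72,   1,   0]), array([-0.01 , -0.005,  0.   ,  0.005,  0.01 ,  0.015,  0.02 ,  0.025,
        0.03 ,  0.035,  0.04 ,  0.045,  0.05 ,  0.055,  0.06 ,  0.065,
        0.07 ,  0.075,  0.08 ,  0.085,  0.09 ,  0.095]))
grip 152 [0.57237949 0.27266624 0.09976016]
241 270 170 184
```

View pics/cropA.png

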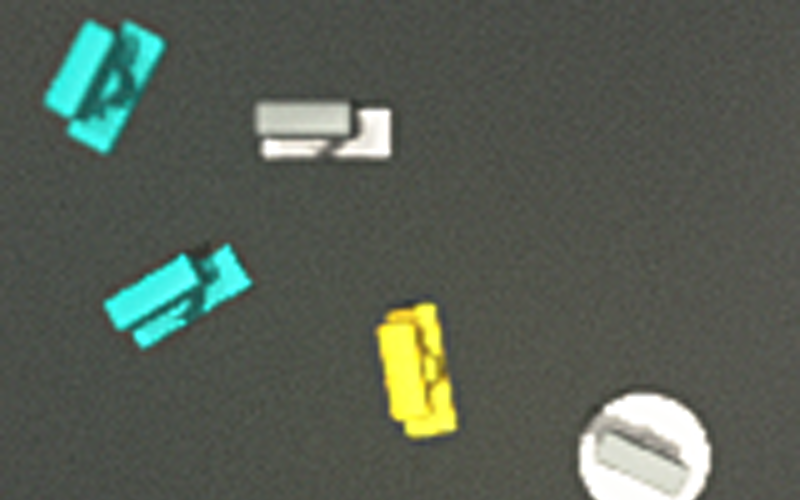

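View pics/cropB.png

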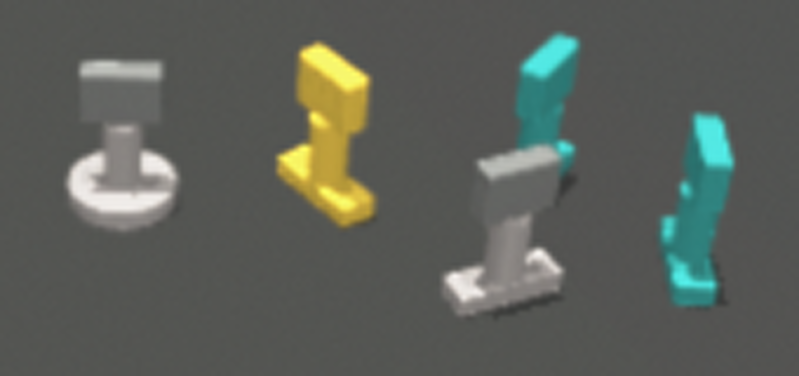

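View pics/cropR.png

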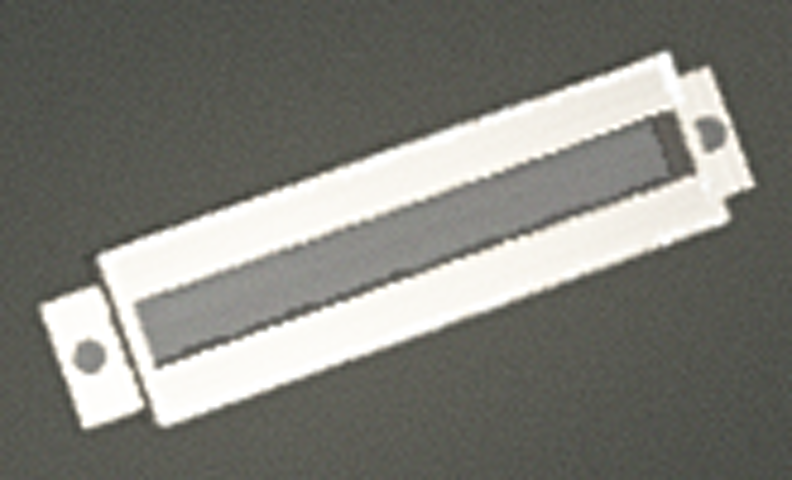

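The steel oblong-headed anchor at (254,176) is confirmed by both crops. Next I'll measure poses from the edges I read off.

```bash
python3 - <<'E'
from h import *
import pickle
t=pickle.load(open("top0.pkl","rb")); s=pickle.load(open("scene0.pkl","rb"))
def up(pts,k,o): return (np.array(pts,float)+.5)/k-.5+np.array(o)
def rep(n,P):
    P=P[:,:2]; e=np.linalg.norm(np.roll(P,-1,0)-P,axis=1)
    l=P[1]-P[0]+P[2]-P[3]; print(n,"c",P.mean(0).round(4),"edges",(e*1000).round(1),"ang01",np.degrees(np.arctan2(l[1],l[0])).round(2))
rep("rail top",onplane(t,up([(103,255),(668,53),(728,218),(160,427)],4.8,(360,115)),.036))
rep("slot",onplane(t,up([(135,303),(675,112),(697,178),(155,368)],4.8,(360,115)),.036))
rep("grip",onplane(t,up([(255,101),(352,101),(352,136),(255,136)],5,(190,150)),.080))
rep("head",onplane(t,up([(262,109),(391,109),(391,158),(262,158)],5,(190,150)),.012))
# subpixel by minAreaRect of bright mask for rail
W=cloud(t)
# scene view check
g=s["img"]; 
b=up([(478,160),(548,147),(561,160),(487,180)],4.7,(290,140)); rep("grip scene",onplane(s,b,.080))
b=up([(445,287),(460,313),(563,290)],4.7,(290,140)); print("head scene low corners",onplane(s,b,[.012,.0,.0][0]).round(4)[0],onplane(s,b,0.).round(4)[1:])
cv2.imwrite("pics/cropRS.png",cv2.resize(s["img"][200:315,125:300],None,fx=4.5,fy=4.5,interpolation=cv2.INTER_CUBIC))
E
```

```text
rail top c [ 0.5963 -0.1442] edges [278.4  80.6 279.9  81.5] ang01 -70.53
slot c [ 0.5952 -0.1443] edges [265.3  31.9 265.7  30.6] ang01 -71.07
grip c [0.5743 0.276 ] edges [40.6 14.6 40.5 14.6] ang01 -90.52
head c [0.5743 0.2763] edges [57.4 21.7 57.3 21.8] ang01 -90.5
grip scene c [0.5772 0.276 ] edges [35.9 11.3 40.  15.8] ang01 87.16
head scene low corners [0.5735 0.2462 0.012 ] [[0.5813 0.2514 0.    ]
 [0.5861 0.3069 0.    ]]
```

View pics/cropRS.png

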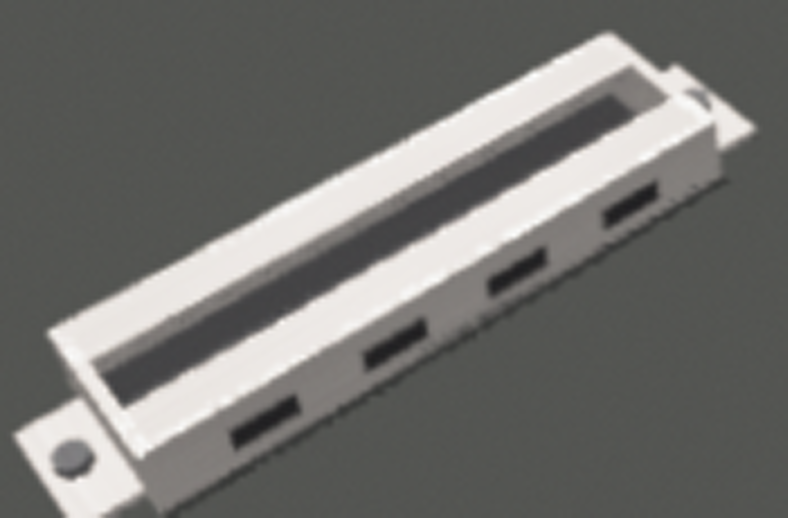

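The top view sizes check out: rail 279x81 mm, slot 31 mm wide, grip 40.5x14.6 mm, head 57x22 mm. In the scene crop the rail's top corners are at about (50,335), (610,32), (718,122) and (140,455). I'll cross-check the rail from those and work out the first move.

```bash
cat >> h.py <<'E'
from scipy.spatial.transform import Rotation as Ro
def goal(x,y,z,jaw):
    """shift/turn (tool frame) to TCP world pose pointing down with jaw axis at world angle jaw deg"""
    s=r.read_state(); R=Ro.from_quat(s["eef_rot"]); p=np.array(s["ee_pos"])
    a=np.radians(jaw); G=Ro.from_matrix(np.array([[np.cos(a),np.sin(a),0],[np.sin(a),-np.cos(a),0],[0,0,-1]]))
    d=R.inv().apply(np.array([x,y,z])-p)*1000; w=np.degrees((R.inv()*G).as_rotvec())
    print("xyz",d.round(1),"rot",w.round(2))
def st():
    s=r.read_state(); m=Ro.from_quat(s["eef_rot"]).as_matrix()
    print("t",round(s["time"],2),"p",np.round(s["ee_pos"],4),"jaw",np.degrees(np.arctan2(m[1,0],m[0,0])).round(2),"tilt",np.degrees(np.arccos(-m[2,2])).round(2),"F",np.round(s["ft_force"],1),"T",np.round(s["torque"],2),"w",round(s["width"],4),"q",np.round(s["joint_positions"],2))
E
python3 - <<'E'
from h import *
import pickle
s=pickle.load(open("scene0.pkl","rb"))
b=(np.array([(50,335),(610,32),(718,122),(140,455)],float)+.5)/4.5-.5+[125,200]
P=onplane(s,b,.036)[:,:2]; l=P[1]-P[0]+P[2]-P[3]; print(P.mean(0),np.linalg.norm(np.roll(P,-1,0)-P,axis=1),np.degrees(np.arctan2(l[1],l[0])))
st(); goal(.45,-.1,.23,-0.5); goal(.575,.276,.16,-.5)
E
```

```text
[ 0.59742516 -0.14225142] [0.2802937  0.08349031 0.27743591 0.08009444] 109.20378561772532
t 0.1 p [ 0.2471 -0.5737  0.2298] jaw -66.69 tilt 0.07 F [ 0.5 -0.3 -0.3] T [-0.02  0.05  0.05] w 0.0869 q [ 1.14  0.33 -0.06  1.46  0.02  1.35 -0.09]
xyz [-3.548e+02 -3.737e+02  3.000e-01] rot [-4.000e-02  7.000e-02 -6.619e+01]
xyz [-650.6 -637.3   70.6] rot [-4.000e-02  7.000e-02 -6.619e+01]
```

apply_moves --increments '[{"grip": 0, "xyz": [-42, -45, 0], "rotation": [0, 0, -10]}, {"grip": 0, "xyz": [-85, -90, 0], "rotation": [0, 0, -20]}, {"grip": 0, "xyz": [-128, -135, 0], "rotation": [0, 0, -30]}, {"grip": 0, "xyz": [-170, -180, 0], "rotation": [0, 0, -40]}, {"grip": 0, "xyz": [-212, -225, 0], "rotation": [0, 0, -50]}]' --squeeze 40

```text
time: 0.72
ee_pos: [0.3703, -0.288, 0.2299]
eef_rot: [0.99, -0.142, -0.0, -0.0]
ft_force: [0.5, -0.1, -0.2]
width: 0.0872
```

```bash
python3 -c "
from h import *
st(); goal(.45,-.1,.23,-0.5); goal(.575,.276,.16,-.5)"
```

```text
t 0.72 p [ 0.3703 -0.288   0.2299] jaw -16.37 tilt 0.07 F [ 0.5 -0.1 -0.2] T [ 0.   -0.17  0.04] w 0.0872 q [ 0.92  0.01 -0.36  1.84  0.    1.3   0.28]
xyz [ 2.350e+01 -2.028e+02  1.000e-01] rot [ -0.05   0.05 -15.87]
xyz [  37.6 -598.8   70.3] rot [ -0.05   0.05 -15.87]
```

apply_moves --increments '[{"grip": 0, "xyz": [6, -55, 0], "rotation": [0, 0, -8]}, {"grip": 0, "xyz": [12, -110, 0], "rotation": [0, 0, -15.9]}, {"grip": 0, "xyz": [18, -165, 0], "rotation": [0, 0, -15.9]}, {"grip": 0, "xyz": [24, -220, 0], "rotation": [0, 0, -15.9]}, {"grip": 0, "xyz": [28, -275, 0], "rotation": [0, 0, -15.9]}]'

```text
time: 1.35
ee_pos: [0.4749, -0.0304, 0.23]
eef_rot: [1.0, -0.004, -0.0, -0.0]
ft_force: [1.0, -0.7, 0.3]
width: 0.087
```

```bash
python3 -c "
from h import *
st(); goal(.575,.276,.16,-.5)"
```

```text
t 1.35 p [ 0.4749 -0.0304  0.23  ] jaw -0.48 tilt 0.06 F [ 1.  -0.7  0.3] T [-0.03 -0.21 -0.04] w 0.087 q [ 0.62  0.04 -0.66  1.81  0.03  1.3  -0.05]
xyz [  97.6 -307.2   70.2] rot [-0.04  0.04  0.02]
```

apply_moves --increments '[{"grip": 0, "xyz": [20, -58, 0], "rotation": [0, 0, 0]}, {"grip": 0, "xyz": [40, -116, 0], "rotation": [0, 0, 0]}, {"grip": 0, "xyz": [60, -174, 10], "rotation": [0, 0, 0]}, {"grip": 0, "xyz": [80, -232, 20], "rotation": [0, 0, 0]}, {"grip": 0, "xyz": [97, -290, 30], "rotation": [0, 0, 0]}]'

```text
time: 1.98
ee_pos: [0.575, 0.2602, 0.1993]
eef_rot: [1.0, -0.005, -0.001, -0.0]
ft_force: [1.1, -0.2, 0.6]
width: 0.0873
```

```bash
python3 -c "
from h import *
st(); goal(.575,.276,.18,-.5)"
```

```text
t 1.98 p [0.575  0.2602 0.1993] jaw -0.55 tilt 0.07 F [ 1.1 -0.2  0.6] T [-0.06 -0.2   0.02] w 0.0873 q [ 0.09  0.48 -0.8   1.45  0.34  1.35 -0.74]
xyz [ -0.1 -15.8  19.3] rot [-0.02  0.07 -0.05]
```

apply_moves --increments '[{"grip": 0, "xyz": [0, -16, 19], "rotation": [0, 0, 0]}, {"grip": 0, "xyz": [0, -16, 19], "rotation": [0, 0, 0]}]'

```text
time: 2.22
ee_pos: [0.5736, 0.2767, 0.178]
eef_rot: [1.0, -0.004, -0.002, 0.0]
ft_force: [0.2, -0.4, 0.6]
width: 0.0873
```

```bash
python3 -c "
from h import *
import pickle
st(); c=cam('wrist'); pickle.dump(c,open('w1.pkl','wb')); cv2.imwrite('pics/w1.png',c['img'])
W=cloud(c); z=W[...,2]; g=(abs(z-.08)<.008)&(abs(W[...,1]-.276)<.05)&(abs(W[...,0]-.575)<.04); P=W[g]
print(g.sum(),P.mean(0),P.min(0),P.max(0))
print(proj(c,[.575,.276,.08]))"
```

```text
t 2.23 p [0.5736 0.2767 0.178 ] jaw -0.42 tilt 0.29 F [ 0.2 -0.4  0.6] T [-0.02 -0.1   0.03] w 0.0873 q [ 0.05  0.51 -0.79  1.46  0.36  1.33 -0.77]
639 [0.57312828 0.27710841 0.08039919] [0.56640356 0.25666506 0.07348497] [0.57957872 0.29573424 0.08271419]
[[320.06808136 203.17826198]]
```

View pics/w1.png

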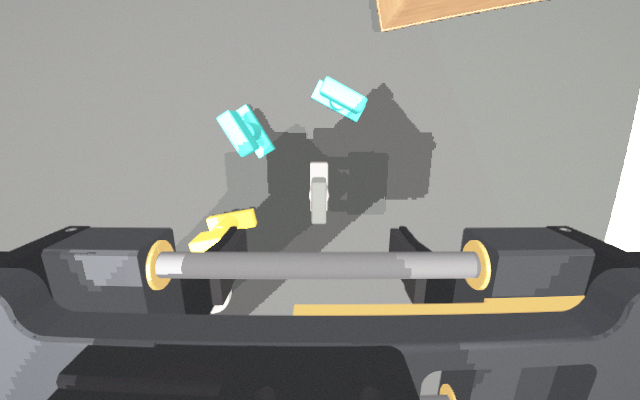

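The grip is centred between the jaws at (319,201), with the cyan anchors and the yellow one clear of the fingers. The wrist depth gives (0.573, 0.277), which agrees with the top view. Descending to TCP z of about 0.061.

apply_moves --increments '[{"grip": 0, "xyz": [0, 0, 40], "rotation": [0, 0, 0]}, {"grip": 0, "xyz": [0, 0, 80], "rotation": [0, 0, 0]}, {"grip": 0, "xyz": [0, 0, 105], "rotation": [0, 0, 0]}, {"grip": 0, "xyz": [0, 0, 116], "rotation": [0, 0, 0]}, {"grip": 0, "xyz": [0, 0, 116], "rotation": [0, 0, 0]}]'

```text
time: 2.9
ee_pos: [0.5749, 0.2738, 0.0639]
eef_rot: [1.0, -0.006, -0.001, 0.001]
ft_force: [-1.3, 0.2, 1.2]
width: 0.0868
```

```bash
python3 -c "
from h import *
st(); goal(.5735,.2765,.061,-.5)"
```

```text
t 2.9 p [0.5749 0.2738 0.0639] jaw -0.64 tilt 0.17 F [-1.3  0.2  1.2] T [ 0.01 -0.14 -0.03] w 0.0868 q [ 0.03  0.61 -0.74  1.57  0.44  1.14 -0.82]
xyz [-1.4 -2.7  2.9] rot [ 0.09  0.14 -0.14]
```

apply_moves --increments '[{"grip": 0, "xyz": [-1.2, -2.7, 2.9], "rotation": [0.1, 0.1, -0.1]}, {"grip": 0, "xyz": [-1.2, -2.7, 2.9], "rotation": [0.1, 0.1, -0.1]}]'

```text
time: 3.15
ee_pos: [0.574, 0.2768, 0.0619]
eef_rot: [1.0, -0.005, 0.0, -0.0]
ft_force: [-0.2, -0.8, 0.7]
width: 0.0869
```

```bash
python3 -c "
from h import *
st()"
```

```text
t 3.15 p [0.574  0.2768 0.0619] jaw -0.53 tilt 0.05 F [-0.2 -0.8  0.7] T [-0.02 -0.13 -0.02] w 0.0869 q [ 0.03  0.61 -0.74  1.57  0.44  1.13 -0.83]
```

apply_moves --increments '[{"grip": 150, "xyz": [0, 0, 0], "rotation": [0, 0, 0]}, {"grip": 200, "xyz": [0, 0, 0], "rotation": [0, 0, 0]}, {"grip": 255, "xyz": [0, 0, 0], "rotation": [0, 0, 0]}, {"grip": 255, "xyz": [0, 0, 0], "rotation": [0, 0, 0]}, {"grip": 255, "xyz": [0, 0, 0], "rotation": [0, 0, 0]}]' --squeeze 40

```text
time: 3.78
ee_pos: [0.574, 0.2768, 0.0619]
eef_rot: [1.0, -0.005, 0.0, -0.0]
ft_force: [-0.2, -0.8, 0.3]
width: 0.0445
```

```bash
python3 -c "
from h import *
st()"
```

```text
t 3.77 p [0.574  0.2768 0.0619] jaw -0.53 tilt 0.04 F [-0.2 -0.8  0.3] T [-0.04 -0.14  0.  ] w 0.0445 q [ 0.03  0.61 -0.74  1.57  0.44  1.13 -0.83]
```

apply_moves --increments '[{"grip": 255, "xyz": [0, 0, 0], "rotation": [0, 0, 0]}, {"grip": 255, "xyz": [0, 0, 0], "rotation": [0, 0, 0]}, {"grip": 255, "xyz": [0, 0, 0], "rotation": [0, 0, 0]}, {"grip": 255, "xyz": [0, 0, 0], "rotation": [0, 0, 0]}, {"grip": 255, "xyz": [0, 0, 0], "rotation": [0, 0, 0]}]'

```text
time: 4.4
ee_pos: [0.574, 0.2768, 0.0619]
eef_rot: [1.0, -0.005, 0.0, -0.0]
ft_force: [-0.2, -0.0, -0.5]
width: 0.0134
```

```bash
python3 -c "
from h import *
st()"
```

```text
t 4.4 p [0.574  0.2768 0.0619] jaw -0.53 tilt 0.05 F [-0.2 -0.  -0.5] T [-0.02 -0.12 -0.06] w 0.0134 q [ 0.03  0.61 -0.74  1.57  0.44  1.13 -0.83]
```

apply_moves --increments '[{"grip": 255, "xyz": [0, 0, -25], "rotation": [0, 0, 0]}, {"grip": 255, "xyz": [0, 0, -55], "rotation": [0, 0, 0]}, {"grip": 255, "xyz": [0, 0, -85], "rotation": [0, 0, 0]}, {"grip": 255, "xyz": [0, 0, -105], "rotation": [0, 0, 0]}, {"grip": 255, "xyz": [0, 0, -105], "rotation": [0, 0, 0]}]'

```text
time: 5.03
ee_pos: [0.5744, 0.2771, 0.1679]
eef_rot: [1.0, -0.005, 0.001, -0.001]
ft_force: [0.2, 0.1, -2.4]
width: 0.0136
```

```bash
python3 -c "
from h import *
st(); goal(.5963,-.1437,.167,19.2)
c=cam('scene'); cv2.imwrite('pics/s1.png',cv2.resize(c['img'][60:240,270:480],None,fx=3.5,fy=3.3))"
```

```text
t 5.03 p [0.5744 0.2771 0.1679] jaw -0.54 tilt 0.15 F [ 0.2  0.1 -2.4] T [ 0.01 -0.12  0.08] w 0.0136 q [ 0.05  0.51 -0.79  1.48  0.37  1.3  -0.78]
xyz [2.580e+01 4.205e+02 4.000e-01] rot [ -0.06  -0.14 -19.74]
```

View pics/s1.png

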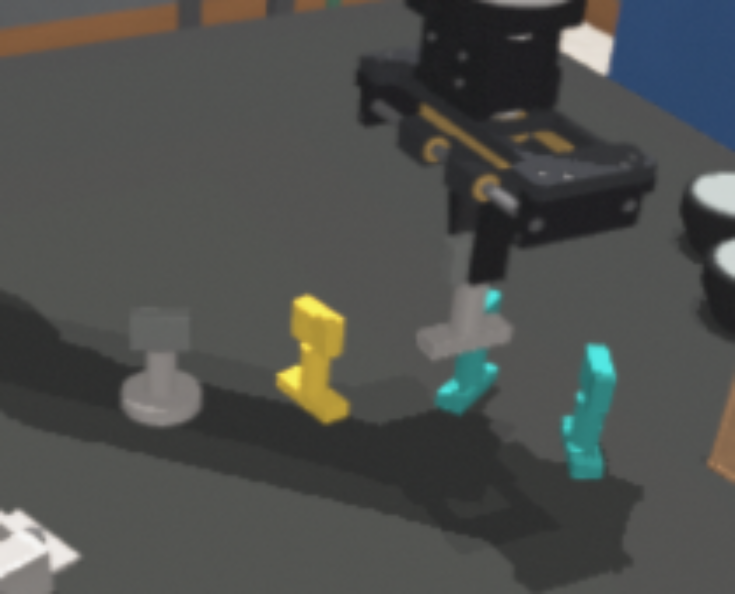

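The anchor is held upright at about (465,335) in the crop and the neighbours are undisturbed. The weight reads 2.4 N, which matches 0.24 kg. Carrying it over the rail.

apply_moves --increments '[{"grip": 255, "xyz": [3, 45, 0], "rotation": [0, 0, -4]}, {"grip": 255, "xyz": [6, 95, 0], "rotation": [0, 0, -8]}, {"grip": 255, "xyz": [9, 145, 0], "rotation": [0, 0, -12]}, {"grip": 255, "xyz": [12, 195, 0], "rotation": [0, 0, -16]}, {"grip": 255, "xyz": [15, 245, 0], "rotation": [0, 0, -19]}]'

```text
time: 5.7
ee_pos: [0.5858, 0.0295, 0.1648]
eef_rot: [0.987, 0.161, -0.001, -0.0]
ft_force: [0.6, -0.3, -2.1]
width: 0.0135
```

```bash
python3 -c "
from h import *
st(); goal(.5963,-.1437,.150,19.2)"
```

```text
t 5.7 p [0.5858 0.0295 0.1648] jaw 18.57 tilt 0.1 F [ 0.6 -0.3 -2.1] T [ 0.06 -0.18 -0.01] w 0.0135 q [ 0.52  0.41 -0.82  1.62  0.31  1.25 -0.03]
xyz [-45.2 167.6  14.7] rot [-0.05  0.08 -0.63]
```

apply_moves --increments '[{"grip": 255, "xyz": [-14, 50, 4], "rotation": [0, 0, -0.6]}, {"grip": 255, "xyz": [-27, 100, 8], "rotation": [0, 0, -0.6]}, {"grip": 255, "xyz": [-38, 140, 12], "rotation": [0, 0, -0.6]}, {"grip": 255, "xyz": [-45, 167, 15], "rotation": [0, 0, -0.6]}, {"grip": 255, "xyz": [-45, 167, 15], "rotation": [0, 0, -0.6]}]'

```text
time: 6.32
ee_pos: [0.595, -0.1463, 0.1473]
eef_rot: [0.986, 0.164, -0.002, -0.001]
ft_force: [-0.2, 0.7, -1.9]
width: 0.0135
```

```bash
python3 -c "
from h import *
import pickle
st(); goal(.5963,-.1437,.150,19.2)
for n in ['wrist','scene','top']:
    c=cam(n); cv2.imwrite('pics/%s2.png'%n,c['img']); pickle.dump(c,open(n+'2.pkl','wb'))
c=pickle.load(open('scene2.pkl','rb')); print(proj(c,[.5963,-.1437,.09]))"
```

```text
t 6.33 p [ 0.595  -0.1463  0.1473] jaw 18.91 tilt 0.28 F [-0.2  0.7 -1.9] T [ 0.03 -0.12  0.01] w 0.0135 q [ 0.74  0.47 -0.74  1.56  0.33  1.24  0.27]
xyz [ 2.1 -2.1 -2.7] rot [-0.11  0.26 -0.29]
[[207.74304961 228.00423137]]
```

View pics/wrist2.png

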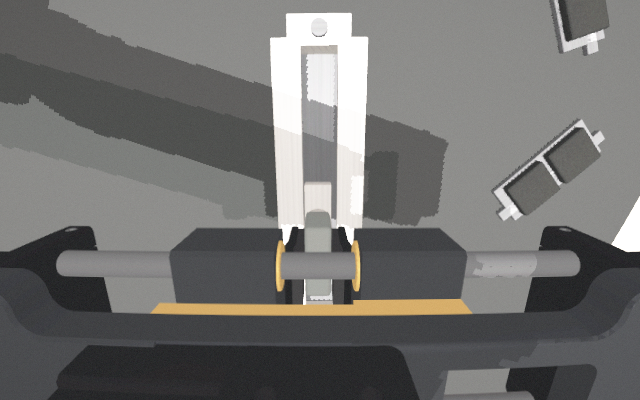

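View pics/scene2.png

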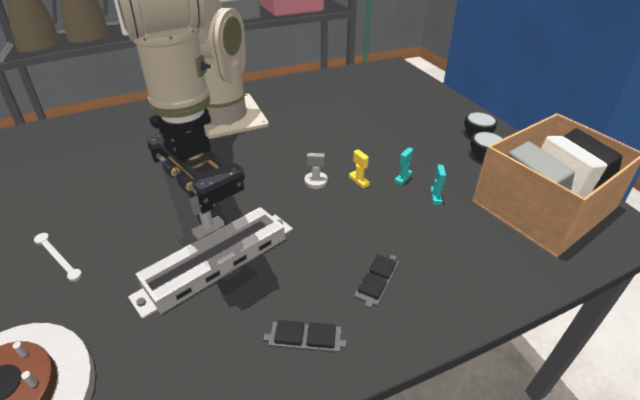

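```bash
python3 - <<'E'
from h import *
import pickle
c=pickle.load(open('wrist2.pkl','rb')); cv2.imwrite('pics/w2c.png',cv2.resize(c['img'][10:230,255:385],None,fx=5,fy=2.7,interpolation=cv2.INTER_CUBIC))
E
```

```text
(no output)
```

View pics/w2c.png

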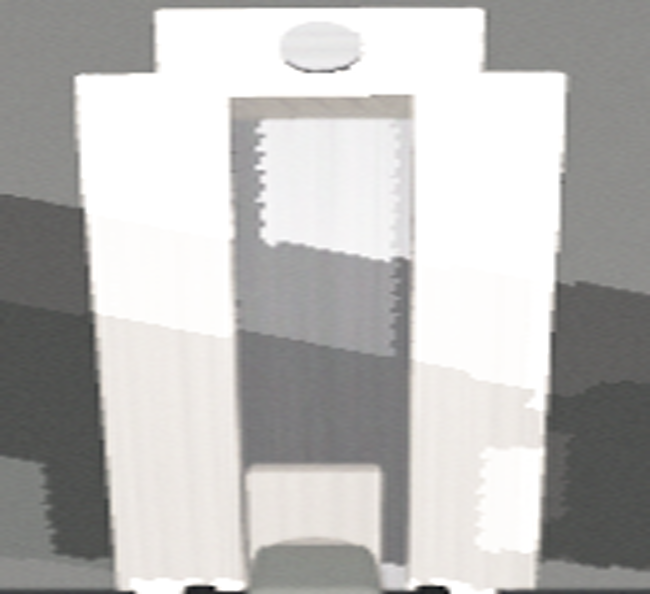

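```bash
python3 - <<'E'
from h import *
import pickle
c=pickle.load(open('wrist2.pkl','rb'))
def px(l): return (np.array(l,float)+.5)/[5,2.7]-.5+[255,10]
s=r.read_state(); a=np.radians(19.2); n=np.array([np.cos(a),np.sin(a)]); y=np.array([-np.sin(a),np.cos(a)])
def lat(l,z): 
    P=onplane(c,px(l),z)[:,:2]-np.array([.5963,-.1437]); return np.c_[P@n,P@y].round(4)*1000
print("slot L",lat([(232,120),(240,470)],.036),"R",lat([(413,120),(409,470)],.036))
print("rail L",lat([(78,80),(110,500)],.036),"R",lat([(565,80),(540,500)],.036), "end", lat([(320,73)],.036))
zb=s["ee_pos"][2]-.0619
print("head",lat([(247,480),(382,480),(310,466)],zb+.012),"grip",lat([(253,560),(377,560)],zb+.08))
print("tcp",(np.array(s["ee_pos"][:2])-[.5963,-.1437])@n*1000)
E
```

```text
slot L [[-16.7 126.2]
 [-17.3  13.1]] R [[ 14.3 126. ]
 [ 14.6  13. ]]
rail L [[-42.6 138.3]
 [-42.4   2.4]] R [[ 39.9 137.7]
 [ 39.8   2.1]] end [[ -1.5 139.8]]
head [[-12.6  23.2]
 [  7.   23.1]
 [ -3.4  27. ]] grip [[-8.5 23. ]
 [ 3.8 22.9]]
tcp 0.2980342143541977
```

Relative to the tool, the wrist view puts the slot centre about 1.5 mm from the head. All the views agree within 1.5 mm and the slot leaves ±6 mm, with the yaw aligned. I'll correct and check before lowering.

```bash
python3 -c "
from h import *
st(); goal(.5959,-.1438,.110,19.2); goal(.5959,-.1438,.069,19.2)"
```

```text
t 6.47 p [ 0.5959 -0.1417  0.1488] jaw 19.25 tilt 0.18 F [-0.9 -0.4 -1.7] T [ 0.04 -0.11  0.01] w 0.0139 q [ 0.73  0.47 -0.75  1.56  0.33  1.24  0.27]
xyz [-0.6  2.  38.8] rot [-0.13  0.12  0.05]
xyz [-0.5  2.1 79.8] rot [-0.13  0.12  0.05]
```

apply_moves --increments '[{"grip": 255, "xyz": [-0.5, 2, 8], "rotation": [0, 0.1, 0]}, {"grip": 255, "xyz": [-0.5, 2, 16], "rotation": [0, 0.1, 0]}, {"grip": 255, "xyz": [-0.5, 2, 24], "rotation": [0, 0.1, 0]}, {"grip": 255, "xyz": [-0.5, 2, 30], "rotation": [0, 0.1, 0]}, {"grip": 255, "xyz": [-0.5, 2, 36], "rotation": [0, 0.1, 0]}]'

```text
time: 7.1
ee_pos: [0.596, -0.1437, 0.1124]
eef_rot: [0.986, 0.167, -0.0, -0.001]
ft_force: [-0.1, -0.4, -2.1]
width: 0.0138
```

```bash
python3 -c "
from h import *
st(); goal(.5959,-.1438,.069,19.2)
c=cam('scene'); cv2.imwrite('pics/s3.png',cv2.resize(c['img'][170:320,120:310],None,fx=4,fy=4,interpolation=cv2.INTER_CUBIC))"
```

```text
t 7.1 p [ 0.596  -0.1437  0.1124] jaw 19.25 tilt 0.14 F [-0.1 -0.4 -2.1] T [ 0.07 -0.13 -0.03] w 0.0138 q [ 0.73  0.5  -0.73  1.6   0.35  1.18  0.25]
xyz [-0.1  0.2 43.4] rot [-0.14  0.03  0.05]
```

View pics/s3.png

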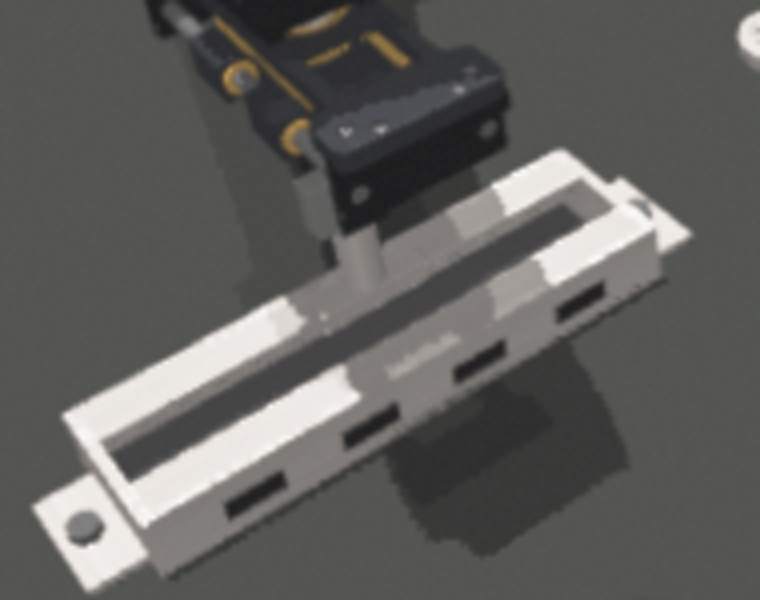

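The head is at about (360,290), hovering above the slot and parallel to it. Lowering in.

apply_moves --increments '[{"grip": 255, "xyz": [0, 0.2, 9], "rotation": [0, 0, 0]}, {"grip": 255, "xyz": [0, 0.2, 18], "rotation": [0, 0, 0]}, {"grip": 255, "xyz": [0, 0.2, 26], "rotation": [0, 0, 0]}, {"grip": 255, "xyz": [0, 0.2, 34], "rotation": [0, 0, 0]}, {"grip": 255, "xyz": [0, 0.2, 41], "rotation": [0, 0, 0]}]'

```text
time: 7.78
ee_pos: [0.5955, -0.1438, 0.07]
eef_rot: [0.986, 0.167, -0.001, -0.001]
ft_force: [-0.6, 0.4, -2.3]
width: 0.0135
```

```bash
python3 -c "
from h import *
st(); goal(.5959,-.1438,.067,19.2)"
```

```text
t 7.78 p [ 0.5955 -0.1438  0.07  ] jaw 19.25 tilt 0.19 F [-0.6  0.4 -2.3] T [-0.01 -0.12  0.02] w 0.0135 q [ 0.71  0.55 -0.71  1.64  0.39  1.11  0.23]
xyz [0.3 0.1 3. ] rot [-0.17  0.08  0.05]
```

The head is through the slot, with the bottom about 8 mm up, head top about 20 mm and lip underside at 30 mm. There is no contact force. Turning a quarter turn now: tool z +90°, jaw 19° to -71°.

apply_moves --increments '[{"grip": 255, "xyz": [0.3, 0, 1.5], "rotation": [0, 0, 7]}, {"grip": 255, "xyz": [0.3, 0, 1.5], "rotation": [0, 0, 16]}, {"grip": 255, "xyz": [0.3, 0, 1.5], "rotation": [0, 0, 25]}, {"grip": 255, "xyz": [0.3, 0, 1.5], "rotation": [0, 0, 34]}, {"grip": 255, "xyz": [0.3, 0, 1.5], "rotation": [0, 0, 42]}]'

```text
time: 8.4
ee_pos: [0.5959, -0.1436, 0.0684]
eef_rot: [0.98, -0.2, -0.001, -0.001]
ft_force: [-0.7, -1.1, -2.4]
width: 0.0132
```

```bash
python3 -c "
from h import *
st(); goal(.5959,-.1438,.0685,-70.8)"
```

```text
t 8.4 p [ 0.5959 -0.1436  0.0684] jaw -23.02 tilt 0.18 F [-0.7 -1.1 -2.4] T [ 0.01 -0.04  0.08] w 0.0132 q [ 0.61  0.51 -0.57  1.64  0.3   1.08 -0.45]
xyz [ 0.1  0.2 -0.1] rot [-0.    0.19 47.78]
```

apply_moves --increments '[{"grip": 255, "xyz": [0, 0, 0], "rotation": [0, 0, 9.5]}, {"grip": 255, "xyz": [0, 0, 0], "rotation": [0, 0, 19]}, {"grip": 255, "xyz": [0, 0, 0], "rotation": [0, 0, 28.5]}, {"grip": 255, "xyz": [0, 0, 0], "rotation": [0, 0, 38]}, {"grip": 255, "xyz": [0, 0, 0], "rotation": [0, 0, 47.8]}]'

```text
time: 9.02
ee_pos: [0.596, -0.1435, 0.0682]
eef_rot: [0.813, -0.582, -0.002, -0.0]
ft_force: [-0.0, 1.5, -2.0]
width: 0.0139
```

```bash
python3 -c "
from h import *
st(); goal(.5959,-.1438,.066,-70.8)"
```

```text
t 9.03 p [ 0.596  -0.1435  0.0682] jaw -71.13 tilt 0.18 F [-0.   1.5 -2. ] T [ 0.06 -0.01 -0.03] w 0.0139 q [ 0.49  0.48 -0.42  1.65  0.21  1.06 -1.23]
xyz [0.3 0.2 2.2] rot [ 0.07  0.17 -0.33]
```

Turned freely. Now setting it down gently on the floor.

apply_moves --increments '[{"grip": 255, "xyz": [0.3, 0.2, 1], "rotation": [0.1, 0.2, -0.3]}, {"grip": 255, "xyz": [0.3, 0.2, 2], "rotation": [0.1, 0.2, -0.3]}, {"grip": 255, "xyz": [0.3, 0.2, 2.4], "rotation": [0.1, 0.2, -0.3]}, {"grip": 255, "xyz": [0.3, 0.2, 2.4], "rotation": [0.1, 0.2, -0.3]}]'

```text
time: 9.52
ee_pos: [0.5959, -0.1438, 0.0659]
eef_rot: [0.815, -0.579, 0.0, -0.0]
ft_force: [-1.0, 1.5, -0.0]
width: 0.0137
```

```bash
python3 -c "
from h import *
st(); goal(.5959,-.1438,.066,-70.8)"
```

```text
t 9.53 p [ 0.5959 -0.1438  0.0659] jaw -70.77 tilt 0.05 F [-1.   1.5 -0. ] T [ 0.12  0.21 -0.04] w 0.0137 q [ 0.49  0.48 -0.42  1.65  0.22  1.05 -1.23]
xyz [ 0.   0.  -0.1] rot [-0.04 -0.02  0.03]
```

The force along z went from -2.0 to 0 at exactly the expected height, so the weight is on the floor. Releasing slowly.

apply_moves --increments '[{"grip": 225, "xyz": [0, 0, 0.2], "rotation": [0, 0, 0]}, {"grip": 200, "xyz": [0, 0, 0], "rotation": [0, 0, 0]}, {"grip": 180, "xyz": [0, 0, 0], "rotation": [0, 0, 0]}, {"grip": 150, "xyz": [0, 0, 0], "rotation": [0, 0, 0]}, {"grip": 120, "xyz": [0, 0, 0], "rotation": [0, 0, 0]}]'

```text
time: 10.15
ee_pos: [0.5959, -0.1438, 0.0659]
eef_rot: [0.815, -0.579, 0.0, -0.0]
ft_force: [-0.2, -0.7, -1.5]
width: 0.0377
```

apply_moves --increments '[{"grip": 80, "xyz": [0, 0, 0], "rotation": [0, 0, 0]}, {"grip": 80, "xyz": [0, 0, -15], "rotation": [0, 0, 0]}, {"grip": 80, "xyz": [0, 0, -40], "rotation": [0, 0, 0]}, {"grip": 80, "xyz": [0, 0, -80], "rotation": [0, 0, 0]}, {"grip": 80, "xyz": [0, 0, -120], "rotation": [0, 0, 0]}]'

```text
time: 10.78
ee_pos: [0.5959, -0.1437, 0.1882]
eef_rot: [0.815, -0.579, 0.001, -0.0]
ft_force: [1.0, -0.2, 0.4]
width: 0.06
```

```bash
python3 -c "
from h import *
import pickle
st()
for n in ['wrist','scene']:
    c=cam(n); cv2.imwrite('pics/%s4.png'%n,c['img']); pickle.dump(c,open(n+'4.pkl','wb'))
cv2.imwrite('pics/s4.png',cv2.resize(c['img'][150:320,120:310],None,fx=3.5,fy=3.5,interpolation=cv2.INTER_CUBIC))"
```

```text
t 10.78 p [ 0.5959 -0.1437  0.1882] jaw -70.76 tilt 0.1 F [ 1.  -0.2  0.4] T [-0.03 -0.01 -0.  ] w 0.06 q [ 0.51  0.36 -0.44  1.54  0.16  1.28 -1.19]
```

View pics/s4.png

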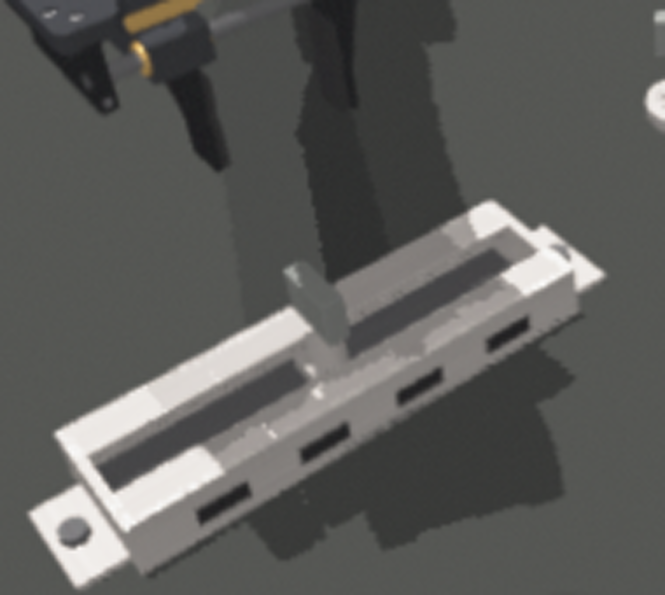

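View pics/wrist4.png

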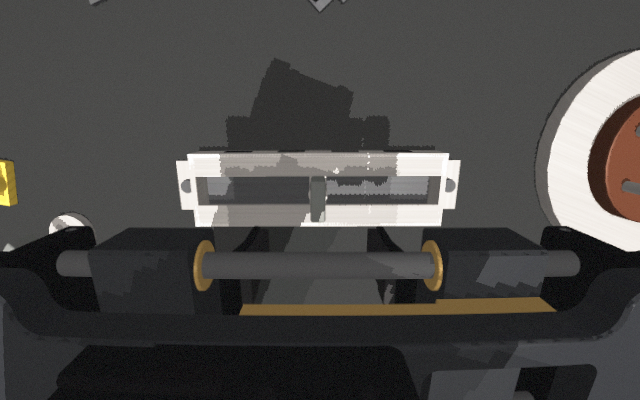

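The anchor stands upright across the slot, at mid-rail: (320,300) in the scene crop and (318,198) in the wrist view. I'll measure the grip top's height, centre and angle.

```bash
python3 - <<'E'
from h import *
import pickle
for n in ['wrist4','scene4']:
    c=pickle.load(open(n+'.pkl','rb')); W=cloud(c); d=W[...,:2]-[.5959,-.1438]
    g=(W[...,2]>.074)&(W[...,2]<.095)&(np.hypot(d[...,0],d[...,1])<.035); P=W[g]
    print(n,len(P),P.mean(0).round(4),np.median(P[:,2]).round(4),np.ptp(P[:,:2],axis=0).round(3))
    e,v=np.linalg.eigh(np.cov(P[:,:2].T)); print(np.degrees(np.arctan2(v[1,1],v[0,1])),"long std",e**.5)
c=pickle.load(open('wrist4.pkl','rb')); cv2.imwrite('pics/w4c.png',cv2.resize(c['img'][145:230,265:375],None,fx=7,fy=7,interpolation=cv2.INTER_CUBIC)[:600])
E
```

```text
wrist4 621 [ 0.5962 -0.1436  0.0844] 0.0846 [0.041 0.024]
-159.9868198235666 long std [0.00392416 0.01179039]
scene4 163 [ 0.6008 -0.1432  0.0821] 0.0831 [0.041 0.025]
-158.29650356860267 long std [0.00431363 0.01241453]
```

View pics/w4c.png

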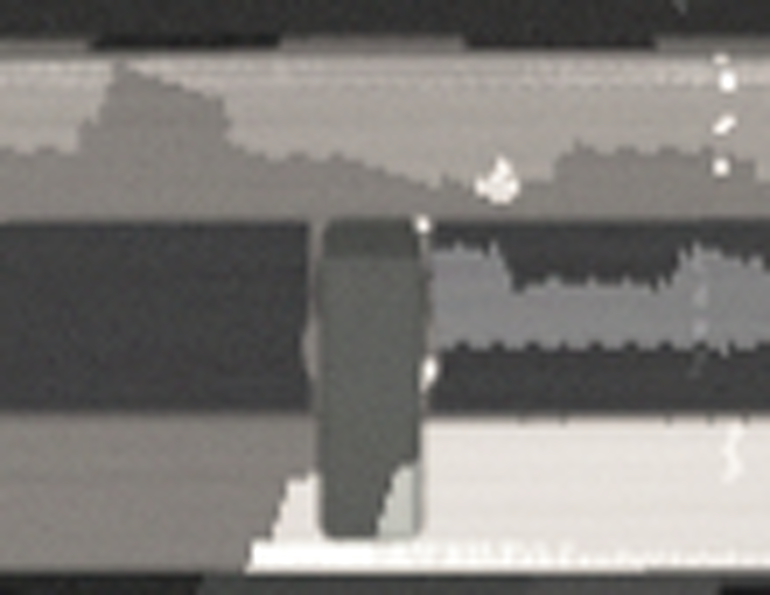

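The grip top is at z = 84.5 mm (80 + 4 mm floor), centred within about 1 mm, and its sides stand square to the slot. The fingers are clear. Handing in.

```bash
python3 -c "
from h import *
import pickle
a=pickle.load(open('scene0.pkl','rb'))['img'];b=pickle.load(open('scene4.pkl','rb'))['img']
for n,i in (('a',a),('b',b)):
    m=cv2.inRange(i[170:192,300:335],(190,190,190),(255,255,255)); print(n,cv2.moments(m)['m10']/max(1,cv2.moments(m)['m00']),cv2.moments(m)['m01']/max(1,cv2.moments(m)['m00']))
st(); print(r.close_job())"
```

```text
a 14.241935483870968 9.201612903225806
b 14.354330708661417 9.125984251968504
t 10.88 p [ 0.5983 -0.1439  0.1921] jaw -70.77 tilt 0.54 F [-0.5  0.1 -0.3] T [-0.04 -0.02  0.01] w 0.0594 q [ 0.51  0.36 -0.44  1.53  0.16  1.28 -1.19]
the job is handed in; nothing more can be done
None
```

The bare-steel hammer-head anchor now stands upright on the rail's floor near mid-rail, with its head turned square across under both lips. I lowered it through the slot, turned it a quarter turn, let go and withdrew upward. The job was handed in at 10.9 s.

**Last checks:**
- **Height:** the wrist depth put the grip top at 84.5 mm, against 84 mm expected for standing on the floor.
- **Position:** it is centred within about 1 mm of where I placed it.
- **Angle:** the wrist depth put the head at 20.0° against the rail's 19.2°. The scene camera's coarser estimate was 21.7°, and its centre was about 5 mm off because it sees mostly the grip's side face. I trusted the wrist view, where the grip's sides look perpendicular to the slot.
- **Forces:** the wrist force went from -2.0 N to 0 at touch-down, so the floor took the weight. I saw no force reading above 3 N.
- **Round anchor:** it is unmoved, within 0.2 px in the scene camera between start and end.

The rail centre from the top, scene and wrist views disagreed by up to 2 mm, well inside the slot's 6 mm clearance on each side.

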